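# Put the jar of book corners away in the bolted drawer

## Task

Put the yellow-capped jar away in the red tool cabinet: slide the black knob of the lock bolt fully back to its stop, then pull the drawer out all the way to its stop, and set the jar down gently, upright, on the drawer's floor. Leave the drawer standing fully open, and leave the blue-capped jar, the book and the hammer where they are.

Things in the scene. Friction and masses are not known exactly. Their poses are not given: they have to be found in the camera images.
- cabinet: Fixed red bench cabinet, 240 deep (its x, -120 to +120) x 320 wide (its y, -155 to +165) x 115 mm high; place and yaw vary. Origin on the table's surface. Front face: plane local x = -120; local -x points straight out of the front, the way the drawer comes out. On it stands a rack: a board with books, 210 to 300 mm above the table, behind the front face, with rods in front (see rack_rod).
- rack_rod (a point): Middle of the rack's outer steel rod: 10 mm thick, along the cabinet's y over its full width, centre 212 mm above the table and 55 mm out from the front face; a like rod is 22 mm out. They hang right above knob and pull, so a gripper pointing straight down cannot reach these: lean its body out, away from the front, by about 40 degrees.
- bolt (a joint): Lock bolt on the cabinet's front. Value in m: 0 is fully locked, 0.045 is fully back at its end stop; it moves along the cabinet's local +y. It starts between 0 and 0.010. While locked its bar really stops the drawer after some 4 mm. Slides with about 1.5 N of friction and stays where it is left.
- bolt_knob (a point): Grip point on the bolt's black knob, 36 mm in front of the face, 78 mm above the table; moves with the bolt. Knob: upright block 16 wide (cabinet y) x 26 high, reaching from 10 to 52 mm in front of the face. The steel bar behind it (90 along y, 14 high) lies 4 to 12 mm in front of the face. Locked, the knob is 117 mm along y from the drawer's pull. Axes as the cabinet's.
- drawer (a joint): Drawer slide. Value in m: 0 is shut, 0.17 is fully out at its stop; it moves along the cabinet's local -x. Starts shut. Slides with 1.5 N of friction and light damping (5 N s/m) and stays where it is left.
- drawer_pull (a point): Point to grip on the drawer's brass pull, 34 mm in front of the drawer's face and 60 mm above the table; it moves with the drawer. Pull: block 16 wide (cabinet y) x 26 high, reaching 46 mm out from the face. Drawer front 190 wide x 72 mm high, of pale wood, 24 to 96 mm above the table. Axes as the cabinet's.
- drawer_floor (a point): Point on top of the drawer's inner floor, 30 mm above the table, midway across, 55 mm behind the drawer's front face; moves with the drawer, axes as the cabinet's. Drawer fully out: 115 mm in front of the cabinet's face, clear of the rods from above. Inside reaches 43 mm towards the front (-x), 149 mm back (+x), 87 mm to either side; side walls rise 44 mm above the floor, the front 66 mm.
- jar: Loose closed amber jar with a yellow cap and a pale label, straight cylinder 50 mm in diameter and 60 mm high, about 0.2 kg (varies), standing on the table. Origin at the centre of its underside, z up.
- blue_jar: The same jar with a blue cap; bystander. The two jars swap places from start to start.
- book: Bystander: bound book with red covers lying flat, 150 x 110 x 30 mm. Origin at the centre of its underside, x along its length.
- hammer: Bystander: hammer 240 mm long lying along its x axis, handle to -x. Origin near its middle on the table.
There are look-alikes about, which are no part of the job. What is shaped like the jar but pink or turquoise is not meant.

How it is judged:
By the outcome, as a careful person would: the job done as asked, in the order asked, and still so for the second after the job is handed in, with the robot touching nothing.
It also fails if it takes over 72 s, if anything falls off the work surface, if the arm or the gripper's body presses on something with over 40 N, if the wrist force passes 120 N, or if a joint passes its speed limit or range.

## Robot

A 6-joint arm with a two-finger parallel gripper is mounted at the origin on the work surface. World frame = base frame: x ahead of the robot, y to its left, z up, the work surface at z = 0. Lengths are in mm, angles in rad, forces in N, time in s.
With the tool pointing down it reaches from about 300 to 775 mm from the base axis. Payload 14.6 kg.
Tool frame: the origin (TCP) lies midway between the tips of the shut fingers; the grasp point (between the pads) lies 19 mm behind it (grip_depth is the distance from the TCP to the grasp point, in mm); z points along the fingers, y is the direction in which the jaws open and shut (so a half turn about z gives the same grasp; the last joint's range is limited). The gripper opens to 94 mm and grips with 3 to 60 N. Pads are 16 mm wide; open, the fingers measure 119 mm over their backs; the gripper's body (75 mm by 177 mm) begins 78 mm behind the grasp point.
Start: joints at [1.247, 0.3, 1.521, -0, 1.321, -0.067], TCP at [139.691, 531.955, 205.446] pointing down, gripper open.
Joint ranges: [-3.03, 3.03], [-0.79, 2.21], [0.23, 2.52], [-1.04, 4.18], [0, 3.07], [-2.55, 2.55]. Speed limits (rad/s): [2.22, 2.22, 2.57, 3.14, 3.14, 3.14].

## Interface

Orientations are given as [roll, pitch, yaw] about the fixed x, y, z axes, in that order (R = Rz(yaw) Ry(pitch) Rx(roll)).
In Python, from cell import read_state, camera, camera_info, sign_off, grip_depth gives the robot as it stands.
- The arm moves only by the tool drive_tool, never from a script. Its argument "motion" is one flat list of numbers, 4 for each row, row after row: the shift along the tool's x, y, z in mm, then the turn about the tool's z in rad. A call has 1 to 8 rows; each row shifts and turns the pose as measured when the row begins, along the tool's axes as they then stand; what a row does not reach is not made up. A row lasts 1/12 s, in which the tool goes at most 41.7 mm and 7.16 degrees, less where a joint would pass 70% of its speed; a pose out of reach is approached as far as the arm can. A call is refused whole if a number of a shift passes 41.7 or a number of a turn 0.125, either way. A call with a gripper value outside its range is refused whole. "jaw" is the closure, from 0 (fully open) to 1 (shut), set as the call begins (left out, the last holds). The fingers move at their own pace and stop on an object; "grip_force" is the grip in N (left out, the last holds). Time passes only in rows, so rows that do not move let the fingers close. It gives the time, the measured TCP pose, the force and the opening at its end, in the units of the state.
- read_state(): the state, without advancing time (a new reading comes with each control period).
- camera(name): name is "side" or "top" or "wrist"; returns the picture (384x512x3 uint8, red, green, blue); there is no depth.
- camera_info(name): a dict with "fovy" (degrees; the focal length in pixels is half the picture's height over the tangent of half this angle, whatever the lens; pixels are square), "cx", "cy" (the principal point, pixels), "camera_from_world" (4x4, takes a point from world to camera coordinates). Camera axes: x right, y up, looking along -z (the intrinsics and any distortion apply to the point x, -y, -z); pixel columns grow to the right and rows downward; lengths in mm; the calibration is good to about 2 mm. A picture is of the moment at which its call begins: read the wrist's pose just before it. camera_info takes no time and is no camera call; for the wrist camera it gives the pose at the moment of the call.
- sign_off(): hands the job in, once; it reports no verdict.
The state is a dict: "clock": time; "joints": joint angles; "qd": joint speeds; "effort": joint torques, N m; "eef_pos": TCP position; "eef_rot": TCP orientation; "wrist_force": force on the tool from outside, world axes, zero at the start; "moment": the same for the moment, N m; "finger_gap": finger opening in mm.
Only numpy, scipy, OpenCV 4.12 (cv2) and the standard library are available. Lean on these libraries where they do the work, as an engineer would, in place of code of your own. Each camera call takes 0.05 s, during which the arm holds its last target. There are 200 camera calls.

## Working session

There is one attempt and no reset: what is moved stays moved. The work goes in short steps, Python scripts to look and compute and a tool call to move; the robot and the scene stay as the last step left them, time stands still between calls to the robot, and variables do not carry over. Pictures are saved under pics/ and viewed, on a budget of 10 in all, crops included, one or two more only if the job needs it, and the job is handed in when it is done.

Besides the shell and the picture viewer there is one more tool, called after "Request:" as a command line: name --argument value ..., lists and objects as JSON in quotes. drive_tool: Moves the arm, as the interface text tells. Its arguments: {"type":"object","properties":{"motion":{"type":"array","items":{"type":"number"}},"jaw":{"type":"number"},"grip_force":{"type":"number"}},"required":["motion"]}

```bash
ls; mkdir -p pics; python3 - <<'E'
from cell import *
import cv2,json,numpy as np
for n in("top","side"):
    i=camera_info(n);print(n,{k:(np.round(v,3).tolist() if not isinstance(v,str) else v) for k,v in i.items()})
    im=camera(n);np.save(f'pics/{n}.npy',im)
    cv2.imwrite(f'pics/{n}0.png',cv2.resize(im[:,:,::-1],(800,600),interpolation=cv2.INTER_CUBIC))
print(read_state(),grip_depth)
E
```

```text
pics
top {'fovy': 50.08, 'cx': 259.348, 'cy': 190.918, 'camera_from_world': [[-0.014, -1.0, -0.016, -15.16], [0.989, -0.016, 0.145, -600.132], [-0.146, -0.014, 0.989, -1273.149], [0.0, 0.0, 0.0, 1.0]]}
side {'fovy': 52.892, 'cx': 261.774, 'cy': 192.193, 'camera_from_world': [[0.642, -0.767, 0.011, -373.616], [0.634, 0.539, 0.555, -414.313], [-0.431, -0.349, 0.832, -1052.231], [0.0, 0.0, 0.0, 1.0]]}
{'clock': 0.1, 'joints': array([ 1.24743953e+00,  3.00406858e-01,  1.52151779e+00,  3.82467092e-06,
        1.32069362e+00, -6.65928540e-02]), 'qd': array([-0.00029172,  0.00032388, -0.00097921, -0.0006049 ,  0.00045823,
       -0.00151852]), 'effort': array([ 1.96765919e-03, -5.32641113e+01, -3.53289771e+01,  7.10595120e-02,
        2.34146143e-02, -7.12920701e-05]), 'eef_pos': array([139.59718561, 531.74766992, 204.94834027]), 'eef_rot': array([-3.14056955e+00, -7.19449085e-05,  2.88482773e+00]), 'wrist_force': array([1.02746869, 0.19862421, 0.39306416]), 'moment': array([ 0.02557727, -0.04583186, -0.01697019]), 'finger_gap': 94.13201403292295} 18.8
```

View pics/top0.png

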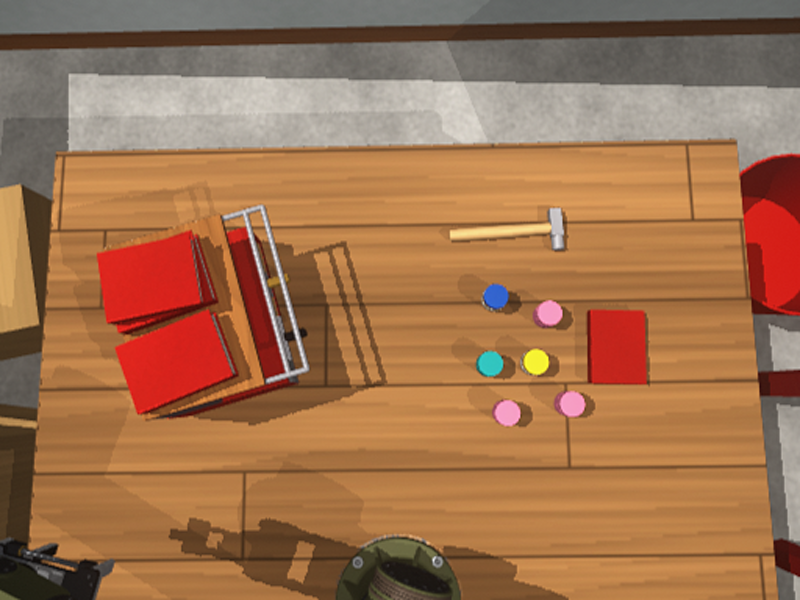

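View pics/side0.png

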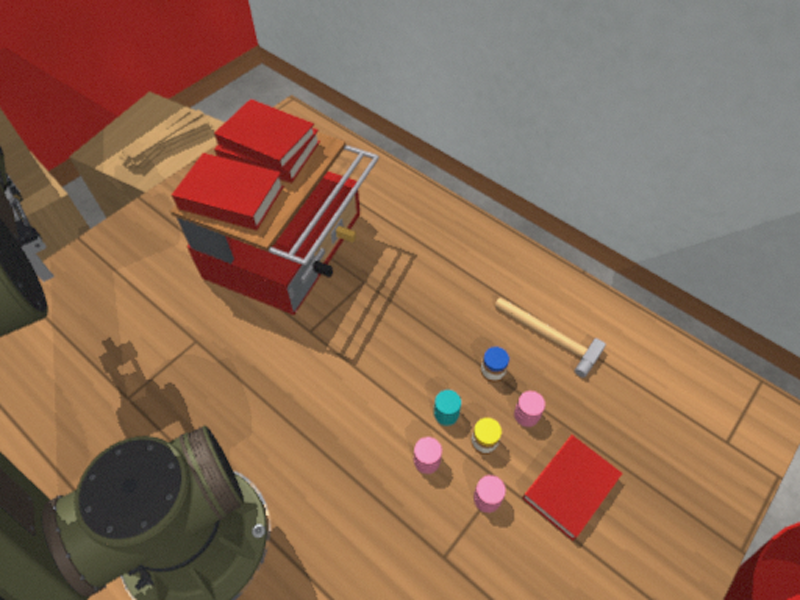

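The top view shows the cabinet at the left, with rods from (262,208) to (305,372), the pull at about (277,281) and the knob at about (296,334). The yellow cap is at (536,362). The look-alikes are turquoise (490,364), pink (549,313), (508,412) and (571,404), and the blue jar at (496,297). In the side view the pull is at (345,234), the knob at (322,269) and the yellow cap at (487,432). Only the one at (536,362) top / (487,432) side has the yellow cap. I'll confirm it in an enlarged crop.

```bash
cat > h.py <<'E'
import numpy as np,cv2
from cell import *
def K(n,i=None):
    i=i or camera_info(n);f=192/np.tan(np.radians(i['fovy'])/2);return i,f
def ray(n,u,v,i=None):
    i,f=K(n,i);M=np.array(i['camera_from_world']);d=np.array([(u-i['cx'])/f,-(v-i['cy'])/f,-1])
    R=M[:3,:3];return -R.T@M[:3,3],R.T@d
def plane(n,u,v,z,i=None):
    o,d=ray(n,u,v,i);return o+d*(z-o[2])/d[2]
def tri(a,b):
    (o1,d1),(o2,d2)=a,b;s=np.linalg.lstsq(np.c_[d1,-d2],o2-o1,rcond=None)[0]
    p,q=o1+d1*s[0],o2+d2*s[1];return (p+q)/2,np.linalg.norm(p-q)
def proj(n,p,i=None):
    i,f=K(n,i);M=np.array(i['camera_from_world']);c=M[:3,:3]@p+M[:3,3]
    return i['cx']+f*c[0]/-c[2],i['cy']-f*c[1]/-c[2]
def blobs(im,lo,hi,amin=15):
    h=cv2.cvtColor(im,cv2.COLOR_RGB2HSV);m=cv2.inRange(h,np.array(lo),np.array(hi))
    n,l,s,c=cv2.connectedComponentsWithStats(m);return [(np.round(c[k],1).tolist(),s[k].tolist()) for k in range(1,n) if s[k][4]>=amin]
E
python3 - <<'E'
from h import *
t,s=np.load('pics/top.npy'),np.load('pics/side.npy')
for n,im in(("top",t),("side",s)):
    for c,lo,hi in(("yel",(26,170,150),(34,255,255)),("blue",(105,130,80),(120,255,255)),("black",(0,0,0),(180,120,45)),("brass",(18,110,80),(26,255,255))):
        b=blobs(im,lo,hi,12)
        print(n,c,[x for x in b if x[1][4]<1500][:14])
        if c in("yel","blue"):
            for x in b: print('   z60:',plane(n,*x[0],60).round(1))
r=lambda a:cv2.resize(a,(400,300),interpolation=cv2.INTER_CUBIC)
g=np.vstack([np.hstack([r(t[125:245,130:290]),r(s[90:210,110:270])]),np.hstack([r(t[160:280,280:440]),r(s[215:335,240:400])])])
cv2.imwrite('pics/crop1.png',g[:,:,::-1])
E
```

```text
top yel [([342.8, 231.3], [335, 224, 16, 16, 202])]
   z60: [ 466.4 -282.    60. ]
top blue [([317.0, 189.3], [310, 182, 15, 16, 187])]
   z60: [ 599.7 -206.4   60. ]
top black [([193.4, 212.4], [192, 210, 4, 5, 16]), ([184.7, 214.9], [182, 213, 6, 5, 26]), ([27.5, 369.7], [0, 346, 64, 38, 1369]), ([264.7, 368.3], [242, 357, 47, 23, 551]), ([231.2, 374.3], [220, 361, 21, 23, 208])]
top brass [([2.4, 141.5], [0, 134, 8, 14, 35]), ([320.5, 147.2], [288, 144, 65, 8, 188]), ([2.7, 158.2], [0, 149, 7, 17, 53]), ([4.5, 175.7], [0, 170, 10, 12, 35]), ([183.0, 177.7], [182, 175, 3, 6, 13]), ([174.6, 180.3], [171, 177, 8, 7, 41]), ([4.7, 184.8], [2, 181, 6, 8, 18]), ([2.8, 191.8], [0, 190, 6, 5, 12])]
side yel [([311.8, 275.3], [304, 268, 17, 16, 220])]
   z60: [ 466.2 -282.9   60. ]
side blue [([317.3, 229.3], [310, 222, 16, 15, 185])]
   z60: [ 598.  -208.5   60. ]
side black [([2.9, 118.0], [0, 116, 7, 6, 23]), ([8.9, 121.8], [7, 120, 5, 5, 14]), ([12.7, 167.9], [0, 139, 30, 61, 919]), ([206.2, 171.6], [201, 167, 12, 10, 77]), ([144.2, 297.6], [133, 275, 22, 45, 149]), ([91.6, 285.0], [89, 282, 6, 7, 20]), ([71.6, 289.5], [70, 287, 4, 6, 12]), ([66.5, 299.5], [62, 293, 13, 13, 42]), ([82.6, 310.2], [77, 302, 12, 17, 76]), ([5.5, 318.0], [1, 314, 11, 7, 25]), ([57.6, 315.3], [53, 314, 10, 4, 15]), ([10.1, 324.9], [5, 318, 13, 16, 48]), ([130.9, 347.5], [115, 333, 26, 30, 75]), ([92.5, 365.2], [89, 362, 8, 10, 29])]
side brass [([105.1, 74.1], [103, 70, 5, 9, 12]), ([100.1, 76.8], [98, 73, 4, 8, 12]), ([14.0, 109.4], [12, 107, 5, 6, 14]), ([45.3, 137.5], [42, 132, 7, 11, 19]), ([221.2, 149.3], [215, 145, 13, 10, 90]), ([311.8, 276.9], [303, 267, 19, 19, 74])]
```

View pics/crop1.png

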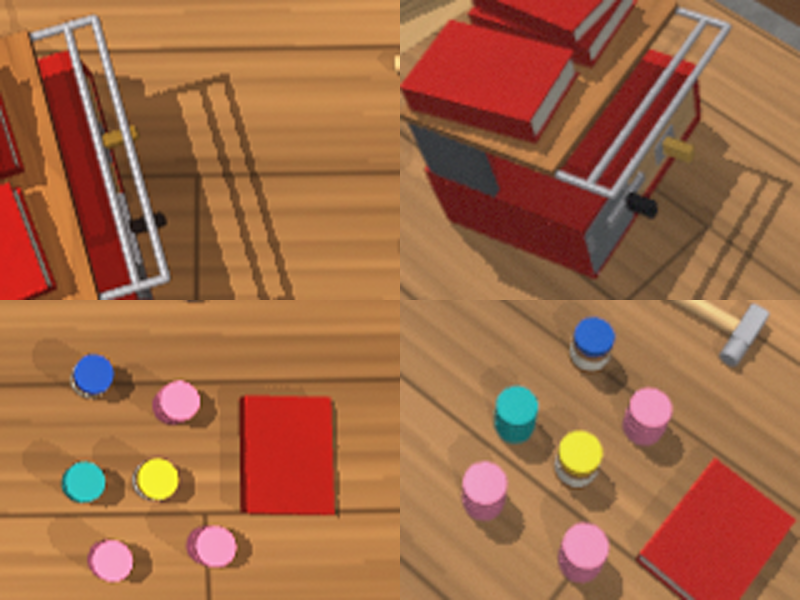

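The crop confirms it: the yellow-capped jar at top (536,362) shows the pale label and amber body, while the pink and turquoise ones are plain. I'll work out the cabinet pose from the outer rod, knob and pull.

```bash
python3 - <<'E'
from h import *
T=[(168.8,132.2),(196,236.2)];S=[(241.2,99.6),(195.2,166.4)]
for a,b in zip(T,S):
    print(plane('top',*a,212).round(1),plane('side',*b,212).round(1))
for n,E in(('top',T),('side',S)):
    A,B=plane(n,*E[0],212),plane(n,*E[1],212); d=(B-A)[:2];L=np.hypot(*d);y=d/L;x=np.array([y[1],-y[0]]);yaw=np.arctan2(x[1],x[0])
    O=(A+B)[:2]/2-5*y+175*x
    print(n,'len',L.round(1),'yaw',np.degrees(yaw).round(2),'O',O.round(1))
    F=lambda p:np.array([(p[:2]-O)@x,(p[:2]-O)@y]).round(1)
    print(' tip top knob',F(plane('top',196,213,78)),'side knob blob',F(plane('side',206.2,171.6,78)),'top brass',F(plane('top',183.5,178.2,60)),'side brass',F(plane('side',221.2,149.3,62)))
E
```

```text
[748.9 230.4 212. ] [753.2 235.5 212. ]
[451.9 149.8 212. ] [457.5 152.  212. ]
top len 307.8 yaw 105.19 O [559.4 360.3]
 tip top knob [-172.7   78.7] side knob blob [-150.2   74.5] top brass [-160.   -42.5] side brass [-142.4  -43. ]
side len 307.3 yaw 105.76 O [562.6 363.5]
 tip top knob [-174.1   84.4] side knob blob [-151.7   80. ] top brass [-162.6  -36.9] side brass [-145.1  -37.6]
```

The drive only shifts and turns about the tool's z, so a lean can't be commanded directly. One way to get it may be to command a pose past the reach limit. Then the fingers should tip outward along the arm's azimuth, and the lean I need points along azimuth 105°. I'll swing there and test.

Request:
drive_tool --motion '[35,-9,-20,0,35,-9,-20,0,35,-9,-20,0,35,-9,-20,0,35,-9,-20,0,35,-9,-20,0,35,-9,-20,0,35,-9,-20,0]' --jaw 0.6

```text
clock: 0.77
eef_pos: [-150.4, 531.7, 362.3]
eef_rot: [-3.127, 0.002, 2.875]
wrist_force: [-0.0, 0.9, -0.3]
finger_gap: 44.2
```

Request:
drive_tool --motion '[20,34,0,0,20,34,0,0,20,34,0,0,20,34,0,0,20,34,0,0,20,34,0,0,20,34,0,0,20,34,0,0]'

```text
clock: 1.43
eef_pos: [-217.8, 743.6, 332.3]
eef_rot: [3.139, -0.01, 2.883]
wrist_force: [-0.0, 1.3, -2.9]
finger_gap: 37.6
```

```bash
python3 -c "
from cell import *
s=read_state();print(s['joints'].round(3),s['eef_pos'].round(1),s['eef_rot'].round(3))"
```

```text
[1.806 0.939 0.244 0.008 1.952 0.496] [-217.8  743.6  332.3] [ 3.139 -0.01   2.883]
```

Request:
drive_tool --motion '[20,34,-10,0,20,34,-10,0,20,34,-10,0,20,34,-10,0]'

```text
clock: 1.77
eef_pos: [-225.9, 777.6, 310.8]
eef_rot: [3.066, -0.055, 2.885]
wrist_force: [0.1, -0.1, 0.3]
finger_gap: 37.7
```

```bash
python3 -c "
from cell import *
s=read_state();print(s['joints'].round(3),s['eef_pos'].round(1),s['eef_rot'].round(3))"
```

```text
[1.804 0.974 0.235 0.013 1.841 0.496] [-225.9  777.6  310.8] [ 3.066 -0.055  2.885]
```

Request:
drive_tool --motion '[18,30,-25,0,18,30,-25,0,18,30,-25,0,18,30,-25,0,18,30,-25,0,18,30,-25,0,18,30,-25,0,18,30,-25,0]'

```text
clock: 2.43
eef_pos: [-223.1, 772.6, 430.1]
eef_rot: [2.889, -0.158, 2.902]
wrist_force: [-0.1, 0.3, -0.8]
finger_gap: 37.6
```

```bash
python3 -c "
from cell import *
s=read_state();print(s['joints'].round(3),s['eef_pos'].round(1),s['eef_rot'].round(3))"
```

```text
[1.799 0.829 0.235 0.024 1.781 0.496] [-223.1  772.6  430.1] [ 2.889 -0.158  2.902]
```

It works: the lean is now 0.30 rad. Continuing towards 0.70.

Request:
drive_tool --motion '[20,30,-22,0,20,30,-22,0,20,30,-22,0,20,30,-22,0,20,30,-22,0,20,30,-22,0,20,30,-22,0,20,30,-22,0]'

```text
clock: 3.1
eef_pos: [-228.6, 751.5, 543.6]
eef_rot: [2.71, -0.257, 2.938]
wrist_force: [0.3, 0.2, 0.6]
finger_gap: 37.5
```

```bash
cat > st.py <<'E'
from h import *
from scipy.spatial.transform import Rotation as Ro
def st():
    s=read_state();R=Ro.from_euler('xyz',s['eef_rot']).as_matrix();z=R[:,2]
    print('q',s['joints'].round(3),'p',s['eef_pos'].round(1),'lean',np.degrees(np.arccos(-z[2])).round(1),'az',np.degrees(np.arctan2(z[1],z[0])).round(1),'F',s['wrist_force'].round(1),'gap',round(s['finger_gap'],1),'t',s['clock']);return s,R
if __name__=='__main__':
    s,R=st();print(R.round(3).tolist())
E
python3 st.py
```

```text
q [1.809 0.695 0.236 0.03  1.713 0.51 ] p [-228.6  751.5  543.6] lean 28.6 az 107.2 F [0.3 0.2 0.6] gap 37.5 t 3.1
[[-0.947, 0.287, -0.141], [0.195, 0.868, 0.457], [0.254, 0.405, -0.878]]
```

Request:
drive_tool --motion '[17,32,-20,0,17,32,-20,0,17,32,-20,0,17,32,-20,0,17,32,-20,0,17,32,-20,0,17,32,-20,0,17,32,-20,0]'

```text
clock: 3.77
eef_pos: [-200.3, 719.7, 659.4]
eef_rot: [2.52, -0.347, 2.993]
wrist_force: [0.0, -0.3, -0.2]
finger_gap: 37.8
```

```bash
python3 st.py
```

```text
q [1.771 0.557 0.236 0.061 1.651 0.488] p [-200.3  719.7  659.4] lean 40.1 az 106.9 F [ 0.  -0.3 -0.2] gap 37.8 t 3.7667
[[-0.93, 0.316, -0.187], [0.139, 0.775, 0.616], [0.34, 0.547, -0.765]]
```

Request:
drive_tool --motion '[0,0,0,0.125,0,0,0,0.125,0,0,0,0.125,0,0,0,0.125,0,0,0,0.125,0,0,0,0.125,0,0,0,0.125,0,0,0,0.125]'

```text
clock: 4.43
eef_pos: [-197.0, 713.9, 672.0]
eef_rot: [3.13, -0.719, 1.881]
wrist_force: [0.0, 0.0, 0.5]
finger_gap: 37.3
```

```bash
cat >> st.py <<'E'
    import sys
    P=s['eef_pos']
    for w in sys.argv[1:]:
        W=np.array([float(v) for v in w.split(',')]);print(w,'tool shift',(R.T@(W-P)).round(1));P=W
E
python3 st.py 150,650,560 450,350,480 560,60,420 555,90,200
```

```text
q [1.767 0.541 0.235 0.063 1.649 1.49 ] p [-197.   713.9  672. ] lean 41.2 az 106.8 F [0.  0.  0.5] gap 37.3 t 4.4333
[[-0.23, 0.954, -0.19], [0.716, 0.298, 0.631], [0.659, 0.009, -0.752]]
150,650,560 tool shift [-199.3  311.1  -22. ]
450,350,480 tool shift [-336.6  196.2 -186.1]
560,60,420 tool shift [-272.6   18.  -158.7]
555,90,200 tool shift [-122.3    2.2  185.4]
```

Request:
drive_tool --motion '[-20,31,-2,0,-20,31,-2,0,-20,31,-2,0,-20,31,-2,0,-20,31,-2,0,-20,31,-2,0,-20,31,-2,0,-20,31,-2,0]'

```text
clock: 5.1
eef_pos: [74.6, 659.6, 583.6]
eef_rot: [3.135, -0.734, 1.877]
wrist_force: [0.3, 0.6, 0.1]
finger_gap: 37.5
```

```bash
python3 st.py 150,650,560 450,350,480 560,60,420 555,90,200
```

```text
q [1.241 0.181 0.968 0.412 1.378 0.988] p [ 74.6 659.6 583.6] lean 42.1 az 107.0 F [0.3 0.6 0.1] gap 37.5 t 5.1
[[-0.224, 0.955, -0.196], [0.708, 0.297, 0.641], [0.67, 0.005, -0.742]]
150,650,560 tool shift [-39.4  69.   -3.4]
450,350,480 tool shift [-333.   196.9 -191.6]
560,60,420 tool shift [-270.1   18.6 -162.8]
555,90,200 tool shift [-125.     3.1  183.5]
```

Request:
drive_tool --motion '[-29,20,-15,0,-29,20,-15,0,-29,20,-15,0,-29,20,-15,0,-29,20,-15,0,-29,20,-15,0,-29,20,-15,0,-29,20,-15,0]'

```text
clock: 5.77
eef_pos: [311.9, 454.4, 517.4]
eef_rot: [3.125, -0.742, 1.881]
wrist_force: [0.7, 1.4, 0.2]
finger_gap: 37.1
```

Request:
drive_tool --motion '[-29,20,-15,0,-29,20,-15,0,-29,20,-15,0,-29,20,-15,0,-29,20,-15,0]'

```text
clock: 6.18
eef_pos: [459.1, 324.2, 478.7]
eef_rot: [3.11, -0.746, 1.887]
wrist_force: [-0.2, 0.8, 0.3]
finger_gap: 37.5
```

```bash
python3 st.py 560,60,420 555,90,200
```

```text
q [0.213 0.19  1.201 0.758 1.741 0.047] p [459.1 324.2 478.7] lean 42.8 az 105.5 F [-0.2  0.8  0.3] gap 37.5 t 6.1833
[[-0.229, 0.956, -0.181], [0.698, 0.291, 0.654], [0.679, 0.023, -0.734]]
560,60,420 tool shift [-247.3   18.3 -148.1]
555,90,200 tool shift [-127.2   -1.1  182. ]
```

Next, out in front of the cabinet, then a wrist picture to refine knob and pull.

Request:
drive_tool --motion '[-31,2,-18,0,-31,2,-18,0,-31,2,-18,0,-31,2,-18,0,-31,2,-18,0,-31,2,-18,0,-31,2,-18,0,-31,2,-18,0]'

```text
clock: 6.85
eef_pos: [561.2, 47.0, 416.5]
eef_rot: [3.097, -0.745, 1.892]
wrist_force: [0.3, -0.1, -1.1]
finger_gap: 37.8
```

Request:
drive_tool --motion '[-32,0,22,0,-32,0,22,0,-30,0,22,0,-20,0,22,0,0,0,0,0]'

```text
clock: 7.27
eef_pos: [575.1, 15.4, 269.5]
eef_rot: [3.089, -0.741, 1.887]
wrist_force: [-0.2, 0.1, -1.2]
finger_gap: 37.8
```

```bash
python3 - <<'E'
from st import *
s,R=st();i=camera_info('wrist');im=camera('wrist')
import pickle;pickle.dump((i,im),open('pics/w1.pkl','wb'))
cv2.imwrite('pics/w1.png',cv2.resize(im[:,:,::-1],(800,600),interpolation=cv2.INTER_CUBIC))
print(R.round(3).tolist(),i['cx'],i['cy'],i['fovy'])
E
```

```text
q [-0.314  0.507  1.25   0.63   1.784 -0.601] p [575.1  15.4 269.5] lean 42.6 az 103.6 F [-0.2  0.1 -1.2] gap 37.8 t 7.2667
[[-0.229, 0.96, -0.159], [0.701, 0.277, 0.657], [0.675, 0.039, -0.737]] 253.8708895393592 191.17660801178232 65.5758255276165
```

View pics/w1.png

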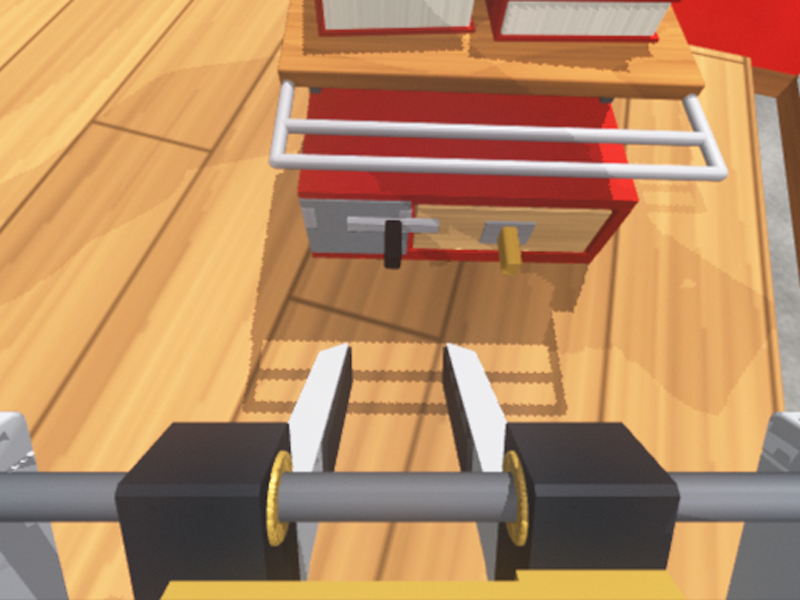

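The wrist view shows the outer rod from (277,160) to (722,173), the knob at x≈393 and y 222–268, the pull at about (510,250), and the face's bottom corners at (313,257) and (588,262).

```bash
python3 - <<'E'
from h import *
import pickle
i,im=pickle.load(open('pics/w1.pkl','rb'));k=1.5625
W=lambda u,v,z:plane('wrist',u/k,v/k,z,i)
A,B=W(722,173,212),W(277,160,212);print('rod',A.round(1),B.round(1))
C,D=W(588,262,0),W(313,257,0);print('bottom',C.round(1),D.round(1))
for n,(A,B),off in(('rod',(A,B),175),('bot',(C,D),120)):
    d=(B-A)[:2];L=np.hypot(*d);y=d/L;x=np.array([y[1],-y[0]]);O=(A+B)[:2]/2-5*y+off*x
    F=lambda p:np.array([(p[:2]-O)@x,(p[:2]-O)@y]).round(1)
    print(n,L.round(1),'yaw',np.degrees(np.arctan2(x[1],x[0])).round(2),'O',O.round(1),'knob',F(W(393,245,78)),'knob tip bottom',F(W(393,268,65)),'pull',F(W(508,250,66)), F(W(512,272,47)))
print([tri(ray('wrist',393/k,250/k,i),ray('side',206.2,171.6)),tri(ray('wrist',509/k,249/k,i),ray('side',221.2,149.3))])
E
```

```text
rod [751.1 234.2 212. ] [454.5 149.3 212. ]
bottom [738.3 289.3   0. ] [433.9 200.7   0. ]
rod 308.5 yaw 105.96 O [559.5 361.4] knob [-152.7   76.6] knob tip bottom [-170.6   76. ] pull [-147.6  -38.5] [-161.7  -45.9]
bot 317.1 yaw 106.23 O [557.4 361.6] knob [-153.2   75.3] knob tip bottom [-171.1   74.8] pull [-148.6  -39.8] [-162.7  -47.2]
[(array([528.51118085, 195.36847694,  72.39970338]), np.float64(6.515863766722353)), (array([638.40237576, 234.34580854,  61.85533308]), np.float64(0.28436929637072617))]
```

```bash
python3 st.py 542,131,145 525,203,64
```

```text
q [-0.314  0.505  1.246  0.631  1.787 -0.599] p [575.6  15.3 272.7] lean 42.5 az 103.5 F [ 0.7 -0.7  0.2] gap 37.9 t 7.3167
[[-0.232, 0.96, -0.157], [0.701, 0.277, 0.657], [0.674, 0.042, -0.737]]
542,131,145 tool shift [  2.9  -5.6 175.5]
525,203,64 tool shift [ -0.2   0.2 109.7]
```

Request:
drive_tool --motion '[1,-1,36,0,1,-1,36,0,1,-2,36,0,0,-1,36,0,0,0,31,0,0,0,0,0]'

```text
clock: 7.82
eef_pos: [548.3, 134.4, 157.7]
eef_rot: [3.054, -0.729, 1.906]
wrist_force: [-0.0, -0.3, -0.4]
finger_gap: 37.6
```

```bash
python3 st.py 525,203,64; python3 - <<'E'
from h import *
i=camera_info('wrist');im=camera('wrist')
cv2.imwrite('pics/w2.png',cv2.resize(im[:,:,::-1],(640,480)))
for n,p in(('grip',(527.8,190.8,78)),('pull',(639.9,224.6,60))):print(n,np.array(proj('wrist',np.array(p),i))*1.25)
E
```

```text
q [-0.136  0.498  1.533  0.69   1.441 -0.649] p [548.3 134.4 157.7] lean 42.0 az 101.7 F [-0.  -0.3 -0.4] gap 37.6 t 7.8167
[[-0.246, 0.96, -0.136], [0.704, 0.273, 0.655], [0.666, 0.065, -0.743]]
525,203,64 tool shift [ -8.3  -9.8 117.8]
grip [305.42022485 248.69158985]
pull [443.3048466 259.3738818]
```

View pics/w2.png

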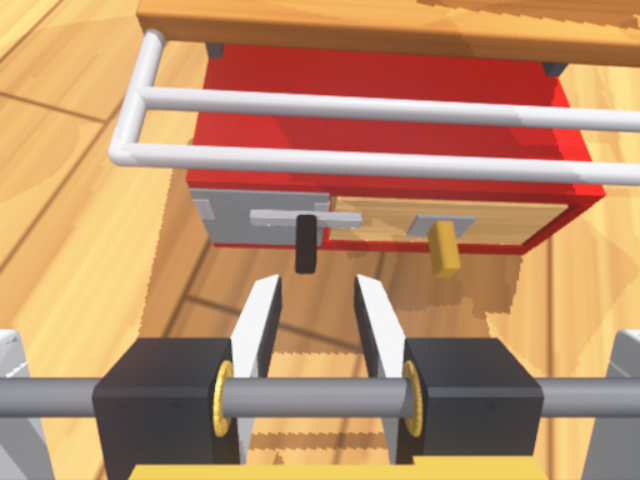

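The knob is at (306,245), where the prediction put it. Moving in.

Request:
drive_tool --motion '[-3,-4,20,0,-3,-4,20,0,-2,-2,25,0,0,0,25,0,0,0,15,0,0,0,0,0]'

```text
clock: 8.37
eef_pos: [539.8, 192.0, 92.5]
eef_rot: [3.012, -0.72, 1.93]
wrist_force: [-7.6, 1.5, -4.6]
finger_gap: 37.5
```

```bash
python3 st.py 525,203,64
```

```text
q [-0.04   0.554  1.621  0.757  1.253 -0.703] p [539.8 192.   92.5] lean 41.8 az 99.4 F [-7.6  1.5 -4.6] gap 37.5 t 8.3667
[[-0.264, 0.958, -0.109], [0.704, 0.269, 0.657], [0.659, 0.097, -0.746]]
525,203,64 tool shift [ -7.1 -14.   30.1]
```

Request:
drive_tool --motion '[0,0,-12,0,0,0,-12,0,0,-6,0,0,0,-6,0,0,0,-3,0,0,0,0,0,0]'

```text
clock: 8.87
eef_pos: [533.1, 166.1, 120.8]
eef_rot: [2.993, -0.715, 1.939]
wrist_force: [0.5, 0.3, 0.1]
finger_gap: 37.4
```

```bash
python3 st.py 525,203,64; python3 - <<'E'
from h import *
i=camera_info('wrist');im=camera('wrist')
cv2.imwrite('pics/w3.png',cv2.resize(im[:,:,::-1],(640,480)))
for n,p in(('grip',(527.8,190.8,78)),('pull',(639.9,224.6,60))):print(n,np.array(proj('wrist',np.array(p),i))*1.25)
E
```

```text
q [-0.087  0.491  1.639  0.737  1.299 -0.712] p [533.1 166.1 120.8] lean 41.7 az 98.2 F [0.5 0.3 0.1] gap 37.4 t 8.8667
[[-0.272, 0.958, -0.095], [0.705, 0.265, 0.658], [0.655, 0.112, -0.747]]
525,203,64 tool shift [-9.1 -4.3 67.5]
grip [312.72999359 272.83252044]
pull [469.97068466 284.23830618]
```

View pics/w3.png

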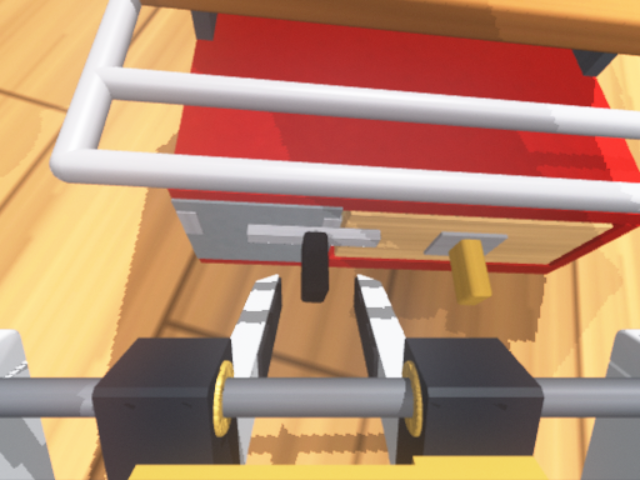

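The knob sits at x≈315, between the fingers, which are centred at about 318. Inserting slowly.

Request:
drive_tool --motion '[-2,-2,12,0,-2,-2,12,0,-2,-2,12,0,-2,-2,12,0,0,0,0,0]'

```text
clock: 9.33
eef_pos: [521.2, 192.9, 73.3]
eef_rot: [2.996, -0.715, 1.937]
wrist_force: [0.2, 0.5, -0.3]
finger_gap: 37.6
```

```bash
python3 st.py 525,203,64
```

```text
q [-0.04   0.544  1.692  0.778  1.197 -0.757] p [521.2 192.9  73.3] lean 41.7 az 98.3 F [ 0.2  0.5 -0.3] gap 37.6 t 9.3333
[[-0.27, 0.958, -0.096], [0.705, 0.265, 0.658], [0.656, 0.11, -0.747]]
525,203,64 tool shift [ 0.   5.3 13.2]
```

Request:
drive_tool --motion '[0,3,6,0,0,2,6,0,0,0,0,0]'

```text
clock: 9.58
eef_pos: [524.3, 203.8, 62.6]
eef_rot: [2.999, -0.716, 1.936]
wrist_force: [-0.2, -0.2, 0.2]
finger_gap: 37.7
```

Request:
drive_tool --motion '[0,0,0,0,0,0,0,0,0,0,0,0,0,0,0,0,0,0,0,0]' --jaw 1 --grip_force 10

```text
clock: 10.0
eef_pos: [524.8, 204.0, 63.0]
eef_rot: [2.998, -0.716, 1.937]
wrist_force: [0.2, 2.8, -2.8]
finger_gap: 17.8
```

```bash
python3 st.py
```

```text
q [-0.019  0.57   1.682  0.789  1.178 -0.755] p [524.8 204.   63. ] lean 41.7 az 98.5 F [ 0.2  2.8 -2.8] gap 17.8 t 10.0
[[-0.27, 0.958, -0.099], [0.705, 0.267, 0.658], [0.656, 0.108, -0.747]]
```

Request:
drive_tool --motion '[0.5,-8,-0.7,0,0.5,-8,-0.7,0,0.5,-8,-0.7,0,0.5,-8,-0.7,0,0.3,-5,-0.4,0,0,0,0,0]'

```text
clock: 10.5
eef_pos: [485.5, 192.8, 63.0]
eef_rot: [2.998, -0.716, 1.937]
wrist_force: [0.4, 4.0, -5.5]
finger_gap: 18.6
```

```bash
python3 st.py
```

```text
q [-0.043  0.502  1.796  0.793  1.157 -0.805] p [485.5 192.8  63. ] lean 41.7 az 98.6 F [ 0.4  4.  -5.5] gap 18.6 t 10.5
[[-0.27, 0.958, -0.099], [0.705, 0.267, 0.658], [0.656, 0.108, -0.747]]
```

Request:
drive_tool --motion '[0.1,-3,-0.2,0,0.1,-3,-0.2,0,0.1,-3,-0.2,0]'

```text
clock: 10.75
eef_pos: [480.8, 190.8, 63.8]
eef_rot: [2.986, -0.713, 1.938]
wrist_force: [18.2, 14.2, -9.7]
finger_gap: 23.3
```

Request:
drive_tool --motion '[0.1,-3,-0.2,0,0.1,-3,-0.2,0]'

```text
clock: 10.92
eef_pos: [479.6, 189.9, 64.7]
eef_rot: [2.974, -0.71, 1.939]
wrist_force: [18.5, 14.2, -9.4]
finger_gap: 26.7
```

Request:
drive_tool --motion '[0,0,0,0,0,0,0,0,0,0,0,0,0,0,0,0]' --jaw 0.6

```text
clock: 11.25
eef_pos: [481.0, 189.5, 65.6]
eef_rot: [2.97, -0.709, 1.941]
wrist_force: [-0.4, 0.0, 0.3]
finger_gap: 37.5
```

Request:
drive_tool --motion '[0,0,-10,0,0,0,-15,0,0,0,-20,0,0,0,-20,0,0,0,-15,0,0,0,0,0]'

```text
clock: 11.75
eef_pos: [486.1, 132.4, 129.6]
eef_rot: [2.974, -0.708, 1.939]
wrist_force: [1.1, 0.8, 0.1]
finger_gap: 37.5
```

```bash
python3 - <<'E'
from st import *
s,R=st();i=camera_info('wrist');im=camera('wrist')
cv2.imwrite('pics/w4.png',cv2.resize(im[:,:,::-1],(640,480)))
x=np.array([-.272,.962,0]);y=np.array([-.962,-.272,0]);O=np.array([559.5,361.8,0])
for n,p in(('knob122',O-156*x+122*y+[0,0,78]),('pull',O-154*x-40*y+[0,0,60])):print(n,(np.array(proj('wrist',p,i))*1.25).round(1))
z=R[:,2];G=O-154*x-40*y+[0,0,62]+18.8*z;P=s['eef_pos']
print('pull tcp',G.round(1),'standoff shift',(R.T@(G-70*z-P)).round(1))
E
```

```text
q [-0.162  0.381  1.779  0.723  1.302 -0.785] p [486.1 132.4 129.6] lean 41.5 az 96.5 F [1.1 0.8 0.1] gap 37.5 t 11.75
knob122 [323.1 250.6]
pull [521.2 264.4]
pull tcp [638.5 236.9  47.9] standoff shift [-20.8 162.3  48.5]
```

View pics/w4.png

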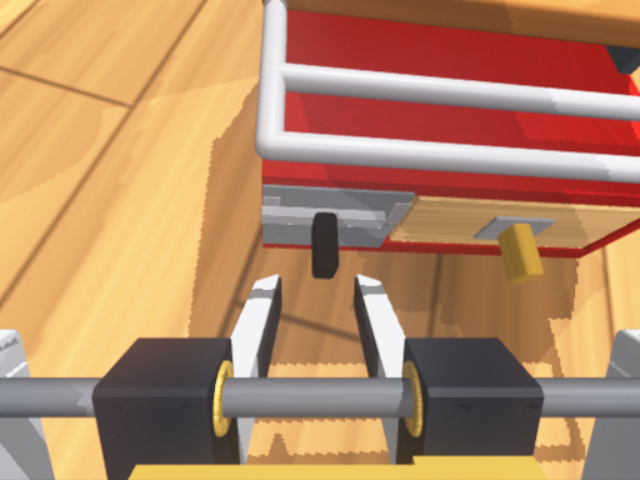

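The knob is at (325,245), matching the fully-back prediction of (323,250), and the bar is clear of the drawer front. The pull is at (521,252), as predicted. Moving across to it.

Request:
drive_tool --motion '[-2.5,20,0,0,-2.5,20,0,0,-2.5,20,2,0,-2.5,20,2,0,-2.5,20,2,0,-2.5,20,2,0,-2.5,20,2,0,0,0,0,0]'

```text
clock: 12.47
eef_pos: [626.3, 167.1, 121.3]
eef_rot: [2.984, -0.712, 1.933]
wrist_force: [-0.8, -0.4, 0.3]
finger_gap: 37.8
```

```bash
cat > pull.py <<'E'
from st import *
s,R=st();print(R.round(3).tolist())
x=np.array([-.272,.962,0]);y=np.array([-.962,-.272,0]);O=np.array([559.5,361.8,0])
z=R[:,2];G=O-154*x-40*y+[0,0,62]+18.8*z;P=s['eef_pos']
print('pull tcp',G.round(1),'shift',(R.T@(G-P)).round(1))
E
python3 pull.py
```

```text
q [-0.074  0.666  1.353  0.728  1.362 -0.624] p [626.3 167.1 121.3] lean 41.6 az 97.1 F [-0.8 -0.4  0.3] gap 37.8 t 12.4667
[[-0.268, 0.96, -0.082], [0.708, 0.254, 0.659], [0.653, 0.119, -0.748]]
pull tcp [638.3 236.9  47.9] shift [-1.8 20.6 99.9]
```

Request:
drive_tool --motion '[0,10,6,0,0,10,6,0,-1,0,20,0,-1,0,20,0,0,0,20,0,0,0,12,0,0,0,0,0]'

```text
clock: 13.05
eef_pos: [634.6, 230.4, 51.0]
eef_rot: [2.995, -0.714, 1.928]
wrist_force: [0.0, 0.3, -0.4]
finger_gap: 37.7
```

```bash
python3 pull.py
```

```text
q [ 0.024  0.784  1.336  0.773  1.238 -0.624] p [634.6 230.4  51. ] lean 41.6 az 97.8 F [ 0.   0.3 -0.4] gap 37.7 t 13.05
[[-0.264, 0.96, -0.09], [0.708, 0.256, 0.658], [0.655, 0.11, -0.748]]
pull tcp [638.2 236.9  47.9] shift [1.7 4.8 6.3]
```

Request:
drive_tool --motion '[1,4,5,0,0,0,0,0]'

```text
clock: 13.22
eef_pos: [637.3, 235.7, 48.1]
eef_rot: [2.997, -0.715, 1.927]
wrist_force: [-0.7, 0.0, -0.3]
finger_gap: 37.1
```

Request:
drive_tool --motion '[0,0,0,0,0,0,0,0,0,0,0,0,0,0,0,0,0,0,0,0]' --jaw 1 --grip_force 20

```text
clock: 13.63
eef_pos: [640.3, 233.8, 50.1]
eef_rot: [2.989, -0.711, 1.927]
wrist_force: [-3.3, 0.3, -2.0]
finger_gap: 17.8
```

```bash
python3 - <<'E'
from st import *
s,R=st();print(R.round(3).tolist(),'out dir in tool',(R.T@[.272,-.962,0]).round(3))
E
```

```text
q [ 0.029  0.793  1.321  0.775  1.232 -0.618] p [640.3 233.8  50.1] lean 41.5 az 97.2 F [-3.3  0.3 -2. ] gap 17.8 t 13.6333
[[-0.264, 0.961, -0.083], [0.71, 0.252, 0.658], [0.653, 0.115, -0.749]] out dir in tool [-0.755  0.019 -0.655]
```

Request:
drive_tool --motion '[-6,0.2,-5,0,-9,0.2,-8,0,-12,0.3,-10.5,0,-12,0.3,-10.5,0,-12,0.3,-10.5,0,-12,0.3,-10.5,0,-12,0.3,-10.5,0,-12,0.3,-10.5,0]'

```text
clock: 14.3
eef_pos: [673.1, 118.8, 50.1]
eef_rot: [2.988, -0.71, 1.928]
wrist_force: [6.5, 4.4, -5.3]
finger_gap: 18.0
```

```bash
python3 - <<'E'
from st import *
s,R=st();print('out dir in tool',(R.T@[.272,-.962,0]).round(3), 'travel',((s['eef_pos']-[640.3,233.8,50.1])@[.272,-.962,0]).round(1),'side',((s['eef_pos']-[640.3,233.8,50.1])@[.962,.272,0]).round(1))
E
```

```text
q [-0.137  0.858  1.201  0.711  1.37  -0.69 ] p [673.1 118.8  50.1] lean 41.5 az 97.1 F [ 6.5  4.4 -5.3] gap 18.0 t 14.3
out dir in tool [-0.755  0.018 -0.655] travel 119.5 side 0.3
```

Request:
drive_tool --motion '[-9,0.2,-7.8,0,-9,0.2,-7.8,0,-9,0.2,-7.8,0,-6,0.2,-5.2,0,-4,0.1,-3.5,0,-4,0.1,-3.5,0]'

```text
clock: 14.8
eef_pos: [688.5, 64.4, 49.0]
eef_rot: [2.989, -0.718, 1.926]
wrist_force: [3.7, 29.3, -9.1]
finger_gap: 17.9
```

```bash
cat > tr.py <<'E'
from st import *
s,R=st();print('travel',((s['eef_pos']-[640.3,233.8,50.1])@[.272,-.962,0]).round(1),'side',((s['eef_pos']-[640.3,233.8,50.1])@[.962,.272,0]).round(1),'Fout',(s['wrist_force']@[.272,-.962,0]).round(1))
E
python3 tr.py
```

```text
q [-0.211  0.908  1.114  0.688  1.444 -0.715] p [688.5  64.4  49. ] lean 41.9 az 97.2 F [ 3.7 29.3 -9.1] gap 17.9 t 14.8
travel 176.1 side 0.3 Fout -27.1
```

The drawer is at its stop: 27 N of resistance and about 170 mm of travel. Releasing and backing off.

Request:
drive_tool --motion '[0,0,0,0,0,0,0,0,0,0,0,0,0,0,0,0]' --jaw 0.6

```text
clock: 15.13
eef_pos: [688.7, 63.0, 49.3]
eef_rot: [2.988, -0.718, 1.926]
wrist_force: [-0.1, 0.5, 0.3]
finger_gap: 37.1
```

Request:
drive_tool --motion '[0,0,-12,0,0,0,-20,0,0,0,-25,0,0,0,-25,0,0,0,-25,0,0,0,0,0]'

```text
clock: 15.63
eef_pos: [697.5, -14.8, 136.5]
eef_rot: [2.988, -0.715, 1.925]
wrist_force: [0.5, -0.2, 1.2]
finger_gap: 37.8
```

```bash
python3 - <<'E'
from st import *
s,R=st();i=camera_info('wrist');im=camera('wrist')
t=camera('top');np.save('pics/top2.npy',t)
r=lambda a:cv2.resize(a,(400,300))
sd=camera('side');np.save('pics/side2.npy',sd)
g=np.hstack([r(im),r(sd[90:285,110:370])]);cv2.imwrite('pics/w5.png',g[:,:,::-1])
for c,lo,hi in(("yel",(26,170,150),(34,255,255)),("blue",(105,130,80),(120,255,255)),("pink",(160,60,150),(178,160,255)),("turq",(82,130,80),(95,255,255))):
    for b in blobs(t,lo,hi,100):print(c,b[1][4],plane('top',*b[0],60).round(1))
    for b in blobs(sd,lo,hi,100):print(' side',c,b[1][4],plane('side',*b[0],60).round(1))
print(R.round(3).tolist())
E
```

```text
q [-0.312  0.867  0.971  0.651  1.645 -0.675] p [697.5 -14.8 136.5] lean 41.8 az 97.0 F [ 0.5 -0.2  1.2] gap 37.8 t 15.6333
 side blue 184 [ 597.8 -208.3   60. ]
pink 220 [ 564.  -310.9   60. ]
pink 215 [ 383.3 -348.1   60. ]
pink 168 [ 366.7 -225.5   60. ]
 side pink 282 [ 554.9 -318.7   60. ]
 side pink 313 [ 360.7 -227.6   60. ]
 side pink 328 [ 377.3 -352.6   60. ]
 side turq 290 [ 455.1 -198.3   60. ]
[[-0.262, 0.962, -0.081], [0.708, 0.249, 0.661], [0.656, 0.116, -0.746]]
```

View pics/w5.png

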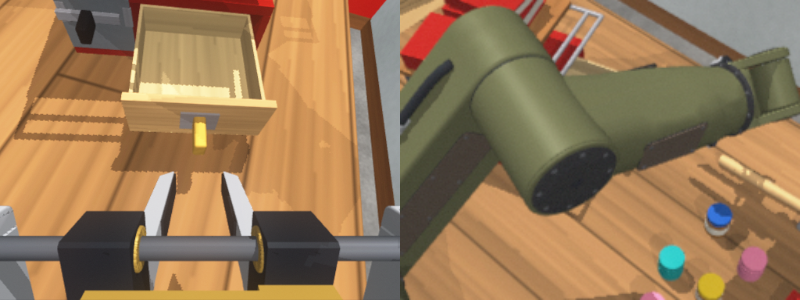

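The drawer stands open, with the pull at (200,135) in the left panel. Before the jar grasp I'll level the jaw axis.

Request:
drive_tool --motion '[0,0,-5,0.09,0,0,-5,0.09,0,0,0,0]' --jaw 0.2

```text
clock: 16.03
eef_pos: [695.2, -14.5, 134.9]
eef_rot: [-3.114, -0.734, 1.671]
wrist_force: [0.3, -0.3, -1.4]
finger_gap: 54.2
```

```bash
python3 st.py 464,-270,190
```

```text
q [-0.312  0.872  0.967  0.65   1.657 -0.485] p [695.2 -14.5 134.9] lean 42.1 az 98.1 F [ 0.3 -0.3 -1.4] gap 54.2 t 16.0333
[[-0.074, 0.993, -0.094], [0.739, 0.118, 0.664], [0.67, -0.02, -0.742]]
464,-270,190 tool shift [-134.6 -260.8 -188.6]
```

Request:
drive_tool --motion '[-11,-21,-15,0,-11,-21,-15,0,-11,-21,-15,0,-11,-21,-15,0,-11,-21,-15,0,-11,-21,-15,0,-11,-21,-15,0,-11,-21,-15,0]'

```text
clock: 16.7
eef_pos: [540.4, -173.3, 158.0]
eef_rot: [-3.118, -0.745, 1.708]
wrist_force: [0.3, -0.3, 0.3]
finger_gap: 75.2
```

```bash
python3 st.py 464,-270,190
```

```text
q [-0.609  0.679  1.248  0.513  1.763 -0.8  ] p [ 540.4 -173.3  158. ] lean 42.7 az 99.8 F [ 0.3 -0.3  0.3] gap 75.2 t 16.7
[[-0.1, 0.988, -0.116], [0.728, 0.152, 0.668], [0.678, -0.017, -0.735]]
464,-270,190 tool shift [-41.1 -90.8 -79.3]
```

Request:
drive_tool --motion '[-8,-18,-14,0,-8,-18,-14,0,-8,-18,-14,0,-8,-18,-14,0,-8,-16,-14,0,0,0,0,0]'

```text
clock: 17.2
eef_pos: [458.9, -264.5, 179.5]
eef_rot: [-3.128, -0.752, 1.731]
wrist_force: [-0.2, -0.4, -0.3]
finger_gap: 75.3
```

```bash
cat > jar.py <<'E'
from st import *
import sys
s,R=st();z=R[:,2];print(R.round(3).tolist())
J=np.array([466,-282,float(sys.argv[1])])
G=J+18.8*z;a=G+[0,0,float(sys.argv[2])]
print('tcp',G.round(1),'to above',(R.T@(a-s['eef_pos'])).round(1),'then down',(R.T@(G-a)).round(1))
E
python3 jar.py 42 90
```

```text
q [-0.792  0.641  1.262  0.415  1.872 -0.964] p [ 458.9 -264.5  179.5] lean 43.1 az 100.3 F [-0.2 -0.4 -0.3] gap 75.3 t 17.2
[[-0.116, 0.986, -0.122], [0.721, 0.169, 0.672], [0.683, -0.01, -0.73]]
tcp [ 463.7 -269.4   28.3] to above [-45.9   4.6  40.8] then down [-61.5   0.9  65.7]
```

Request:
drive_tool --motion '[-11.5,1,10,0,-11.5,1,10,0,-11.5,1,10,0,-11.5,1,10,0,0,0,0,0]'

```text
clock: 17.62
eef_pos: [464.3, -265.7, 108.6]
eef_rot: [-3.13, -0.757, 1.742]
wrist_force: [-0.4, -0.5, -0.5]
finger_gap: 75.3
```

```bash
python3 jar.py 42 90; python3 - <<'E'
from h import *
i=camera_info('wrist');im=camera('wrist')
for b in blobs(im,(26,170,130),(34,255,255),100):print(b,plane('wrist',*b[0],60,i).round(1))
for b in blobs(im,(82,130,80),(95,255,255),200):print('turq',b,plane('wrist',*b[0],60,i).round(1))
cv2.imwrite('pics/w6.png',im[:,:,::-1])
E
```

```text
q [-0.787  0.734  1.285  0.405  1.769 -1.016] p [ 464.3 -265.7  108.6] lean 43.4 az 100.7 F [-0.4 -0.5 -0.5] gap 75.3 t 17.6167
[[-0.123, 0.984, -0.128], [0.716, 0.177, 0.675], [0.687, -0.008, -0.727]]
tcp [ 463.6 -269.3   28.3] to above [ 4.2 -1.4 -9.4] then down [-61.8   0.7  65.4]
([254.7, 275.1], [223, 245, 64, 57, 3021]) [ 467.5 -282.7   60. ]
turq ([270.0, 184.4], [244, 154, 53, 67, 2680]) [ 466.9 -202.3   60. ]
```

View pics/w6.png

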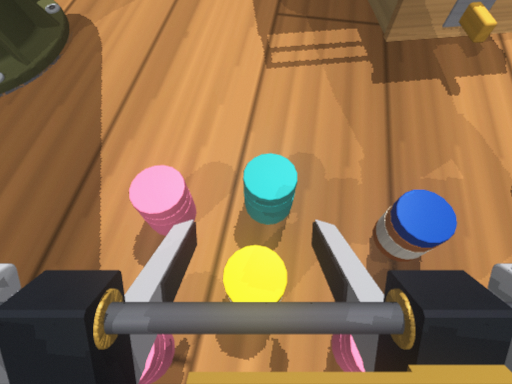

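The yellow cap at (255,275) is centred between the fingers at (467,-282), which agrees with the first fix. Descending.

Request:
drive_tool --motion '[-11,0,10.5,0,-11,0,10.5,0,-11,0,10.5,0,-11,0,10.5,0,-8,0,8,0,0,0,0,0]'

```text
clock: 18.17
eef_pos: [465.2, -268.3, 30.2]
eef_rot: [-3.132, -0.757, 1.745]
wrist_force: [-0.5, -1.0, -0.0]
finger_gap: 75.2
```

```bash
python3 jar.py 42 0
```

```text
q [-0.788  0.845  1.295  0.396  1.658 -1.068] p [ 465.2 -268.3   30.2] lean 43.3 az 100.8 F [-0.5 -1.  -0. ] gap 75.2 t 18.1667
[[-0.126, 0.984, -0.129], [0.716, 0.18, 0.674], [0.686, -0.007, -0.727]]
tcp [ 463.6 -269.3   28.3] to above [-1.8 -1.8  0.9] then down [0. 0. 0.]
```

Request:
drive_tool --motion '[0,0,0,0,0,0,0,0,0,0,0,0,0,0,0,0,0,0,0,0]' --jaw 1 --grip_force 22

```text
clock: 18.58
eef_pos: [465.6, -268.9, 30.9]
eef_rot: [-3.133, -0.756, 1.746]
wrist_force: [0.3, -0.2, -1.6]
finger_gap: 49.7
```

Request:
drive_tool --motion '[2,0,-2,0,4,0,-4,0,7,0,-7,0,10,0,-10,0,10,0,-10,0,0,0,0,0]'

```text
clock: 19.08
eef_pos: [466.0, -267.7, 83.9]
eef_rot: [-3.135, -0.753, 1.747]
wrist_force: [-0.1, -0.1, -1.5]
finger_gap: 49.6
```

```bash
python3 - <<'E'
from st import *
s,R=st();print(R.round(3).tolist())
im=camera('wrist');i=camera_info('wrist')
for b in blobs(im,(26,170,130),(34,255,255),100):print(b)
x=np.array([-.272,.962,0]);y=np.array([-.962,-.272,0]);O=np.array([559.5,361.8,0])
D=O-235*x-40*y;print('drawer floor',D)
E
```

```text
q [-0.787  0.768  1.288  0.401  1.731 -1.035] p [ 466.  -267.7   83.9] lean 43.2 az 100.7 F [-0.1 -0.1 -1.5] gap 49.6 t 19.0833
[[-0.128, 0.984, -0.126], [0.718, 0.18, 0.672], [0.684, -0.005, -0.729]]
([249.6, 247.6], [209, 200, 90, 86, 4964])
drawer floor [661.9  146.61   0.  ]
```

```bash
python3 st.py 466,-268,180 659,167,190
```

```text
q [-0.787  0.77   1.288  0.401  1.73  -1.035] p [ 465.8 -267.6   82.7] lean 43.2 az 100.7 F [-0.2  0.  -2.1] gap 49.9 t 19.1333
[[-0.128, 0.984, -0.127], [0.718, 0.18, 0.673], [0.684, -0.005, -0.729]]
466,-268,180 tool shift [ 66.2  -0.4 -71.3]
659,167,190 tool shift [294.5 268.  260.8]
```

Request:
drive_tool --motion '[13,0,-14,0,14,0,-15,0,14,0,-15,0,14,0,-15,0,11,0,-12,0,5,5,4,0,9,8,8,0,12,11,11,0]'

```text
clock: 19.8
eef_pos: [482.9, -228.6, 182.2]
eef_rot: [-3.131, -0.756, 1.74]
wrist_force: [0.9, -0.2, -1.5]
finger_gap: 49.5
```

Request:
drive_tool --motion '[14,13,12.5,0,14,13,12.5,0,14,13,12.5,0,14,13,12.5,0,14,13,12.5,0,14,13,12.5,0,14,13,12.5,0,14,13,12.5,0]'

```text
clock: 20.47
eef_pos: [560.3, -43.7, 174.3]
eef_rot: [-3.112, -0.766, 1.727]
wrist_force: [0.2, 0.1, -0.6]
finger_gap: 49.4
```

```bash
python3 st.py 659,167,190
```

```text
q [-0.422  0.595  1.355  0.604  1.68  -0.676] p [560.3 -43.7 174.3] lean 43.9 az 101.4 F [ 0.2  0.1 -0.6] gap 49.4 t 20.4667
[[-0.112, 0.984, -0.137], [0.712, 0.176, 0.68], [0.694, -0.021, -0.72]]
659,167,190 tool shift [149.8 133.8 118.5]
```

Request:
drive_tool --motion '[16,14,11,0,16,14,11,0,16,14,11,0,16,14,11,0,16,14,11,0,16,14,11,0,16,14,11,0,14,13,10,0]'

```text
clock: 21.13
eef_pos: [641.3, 146.3, 184.1]
eef_rot: [-3.084, -0.775, 1.71]
wrist_force: [0.1, -1.1, -1.5]
finger_gap: 49.4
```

```bash
python3 st.py 659,167,190
```

```text
q [-0.11   0.685  1.189  0.724  1.576 -0.386] p [641.3 146.3 184.1] lean 44.5 az 102.7 F [ 0.1 -1.1 -1.5] gap 49.4 t 21.1333
[[-0.099, 0.983, -0.154], [0.708, 0.178, 0.683], [0.699, -0.041, -0.714]]
659,167,190 tool shift [17.  20.8  7.2]
```

Request:
drive_tool --motion '[8,10,4,-0.03,8,10,3,-0.025,0,0,0,0]'

```text
clock: 21.38
eef_pos: [656.6, 176.0, 184.9]
eef_rot: [-3.129, -0.779, 1.788]
wrist_force: [-0.5, 0.4, -1.7]
finger_gap: 49.7
```

```bash
python3 st.py 659,167,90; python3 - <<'E'
from h import *
i=camera_info('wrist');im=camera('wrist')
x=np.array([-.272,.962,0]);y=np.array([-.962,-.272,0]);O=np.array([559.5,361.8,0])
big=cv2.resize(im,(640,480))
for a,b,z in((-290,-135,96),(-290,55,96),(-235,-40,30),(-278,-127,30),(-278,47,30),(-86-0,-127,30)):
    u=np.array(proj('wrist',O+a*x+b*y+[0,0,z],i))*1.25
    if abs(u).max()<3000: cv2.circle(big,tuple(int(v) for v in u),4,(255,0,255),-1)
cv2.imwrite('pics/w7.png',big[:,:,::-1])
E
```

```text
q [-0.065  0.723  1.125  0.736  1.575 -0.393] p [656.6 176.  184.9] lean 44.6 az 103.4 F [-0.5  0.4 -1.7] gap 49.7 t 21.3833
[[-0.153, 0.975, -0.163], [0.695, 0.224, 0.683], [0.703, -0.009, -0.712]]
659,167,90 tool shift [-73.3   1.2  61. ]
```

View pics/w7.png

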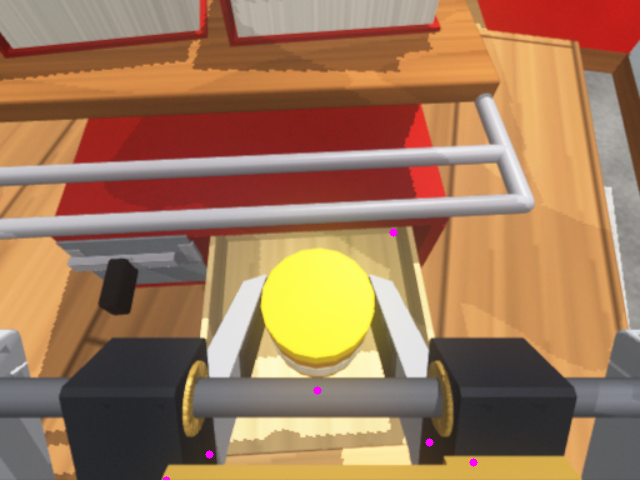

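The jar hangs centred between the drawer's side walls (x≈210 and 430, cap centre (318,305)). Lowering.

Request:
drive_tool --motion '[-12,0,10,0,-12,0.5,10,0,-12,0.5,10,0,-12,0,10,0,-12,0,10,0,-8,0,7,0,0,0,0,0]'

```text
clock: 22.02
eef_pos: [653.9, 163.7, 80.6]
eef_rot: [-3.111, -0.78, 1.768]
wrist_force: [0.0, -0.8, -2.0]
finger_gap: 49.6
```

```bash
python3 st.py 660,167,65
```

```text
q [-0.083  0.835  1.19   0.736  1.46  -0.51 ] p [653.9 163.7  80.6] lean 44.7 az 103.8 F [ 0.  -0.8 -2. ] gap 49.6 t 22.0167
[[-0.14, 0.976, -0.168], [0.697, 0.217, 0.683], [0.703, -0.022, -0.71]]
660,167,65 tool shift [-9.6  7.  12.3]
```

Request:
drive_tool --motion '[-3,3,4,0,-3,3,4,0,-3.4,0,3.5,0,0,0,0,0]'

```text
clock: 22.35
eef_pos: [660.2, 166.2, 64.4]
eef_rot: [-3.112, -0.78, 1.768]
wrist_force: [-0.6, -0.3, -1.9]
finger_gap: 49.4
```

Request:
drive_tool --motion '[-1.4,0,1.4,0,-1.4,0,1.4,0]'

```text
clock: 22.52
eef_pos: [660.6, 166.4, 61.2]
eef_rot: [-3.114, -0.78, 1.77]
wrist_force: [-2.9, 1.4, 8.6]
finger_gap: 49.9
```

The jar touched down at TCP z = 61 mm, the predicted height, with 8.6 N. Releasing.

Request:
drive_tool --motion '[0,0,0,0,0,0,0,0,0,0,0,0,0,0,0,0]' --jaw 0.35

```text
clock: 22.85
eef_pos: [661.1, 166.6, 62.8]
eef_rot: [-3.118, -0.78, 1.773]
wrist_force: [-0.6, 0.9, -0.1]
finger_gap: 61.2
```

Request:
drive_tool --motion '[3,0,-3,0,6,0,-6,0,10,0,-10,0,12,0,-13,0,12,0,-15,0,12,0,-20,0,8,0,-30,0,0,0,-35,0]'

```text
clock: 23.52
eef_pos: [671.8, 122.9, 211.6]
eef_rot: [-3.113, -0.78, 1.774]
wrist_force: [0.1, -0.0, 0.6]
finger_gap: 60.7
```

Request:
drive_tool --motion '[0,0,-35,0,0,0,-35,0,0,0,-20,0,0,0,0,0]'

```text
clock: 23.85
eef_pos: [687.1, 55.1, 293.5]
eef_rot: [-3.131, -0.772, 1.786]
wrist_force: [-1.1, -0.1, 0.5]
finger_gap: 60.9
```

```bash
python3 - <<'E'
from st import *
st();i=camera_info('wrist');im=camera('wrist');t=camera('top');sd=camera('side')
k=1.0
r=lambda a:cv2.resize(a,(400,300))
g=np.vstack([np.hstack([r(im),r(t)]),np.hstack([r(t[125:245,130:290]),r(sd)])]);cv2.imwrite('pics/w8.png',g[:,:,::-1])
x=np.array([-.272,.962]);y=np.array([-.962,-.272]);O=np.array([559.5,361.8])
F=lambda p:np.array([(p[:2]-O)@x,(p[:2]-O)@y]).round(1)
for n,m in(('wrist',im),('top',t),('side',sd)):
    for b in blobs(m,(26,170,130),(34,255,255),100):print(n,b,F(plane(n,*b[0],90,i if n=='wrist' else None)))
    for b in blobs(m,(105,130,80),(120,255,255),100):print(n,'blue',plane(n,*b[0],60,i if n=='wrist' else None).round(1))
for a in(-324,-320,-328):print(a,[(np.array(proj('wrist',np.r_[O+a*x-40*y,60],i))*400/512).round(1)])
print('front top edge corners',[(np.array(proj('wrist',np.r_[O-290*x+b*y,96],i))*400/512).round(1) for b in(-135,55)])
E
```

```text
q [-0.224  0.762  0.808  0.719  1.882 -0.325] p [687.1  55.1 293.5] lean 44.2 az 103.1 F [-1.1 -0.1  0.5] gap 60.9 t 23.85
wrist ([253.6, 225.1], [238, 220, 33, 14, 262]) [-242.7  -42.1]
top ([200.6, 170.4], [196, 163, 10, 15, 112]) [-223.8  -41.8]
top blue [ 598.3 -214.6   60. ]
side blue [ 597.6 -208.    60. ]
-324 [array([199.5, 226.4])]
-320 [array([199.4, 224. ])]
-328 [array([199.7, 228.8])]
front top edge corners [array([255.3, 197.9]), array([140.8, 204.3])]
```

View pics/w8.png

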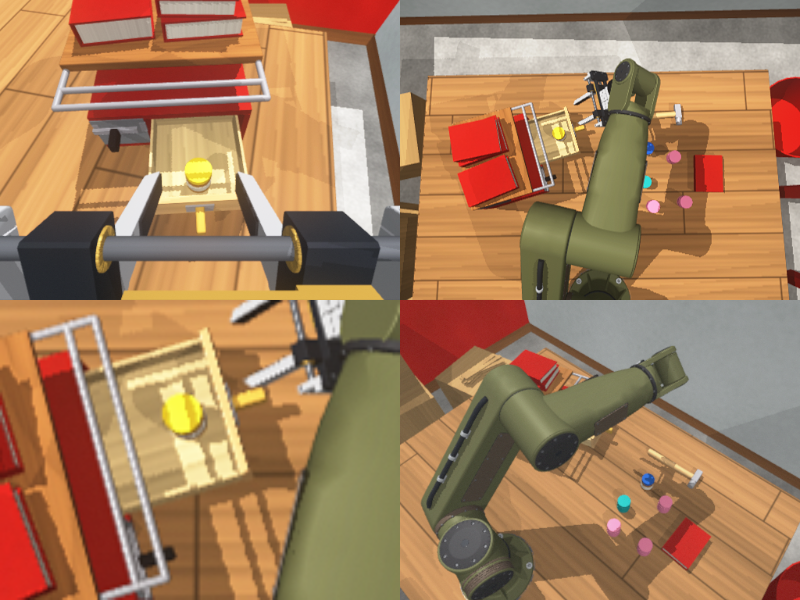

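```bash
python3 - <<'E'
from h import *
x=np.array([-.272,.962]);y=np.array([-.962,-.272]);O=np.array([559.5,361.8])
F=lambda p:np.array([(p[:2]-O)@x,(p[:2]-O)@y]).round(1)
i=camera_info('wrist')
print('pull tip (exp -336,-40)',F(plane('top',236,163,70)),F(plane('wrist',200*1.28,232*1.28,60,i)))
print('front top edge (exp x -290)',F(plane('top',130+246/2.5,125+172/2.5,96)),F(plane('top',130+208/2.5,125+30/2.5,96)))
print('knob tip (exp -172,~122)',F(plane('top',198.8,225.8,80)))
E
```

```text
pull tip (exp -336,-40) [-336.   -37.2] [-329.6  -39. ]
front top edge (exp x -290) [-287.   55.] [-290.7 -132. ]
knob tip (exp -172,~122) [-171.3  121.9]
```

```bash
python3 -c "
from cell import *
print(sign_off())"
```

```text
the job is handed in; nothing more can be done
None
```

The yellow-capped jar is standing upright on the drawer's floor, with the lock bolt slid back and the drawer left fully open. I handed the job in at about 24 s on the robot's clock.

**How it went:** The drive can't tilt the tool, so I leaned the gripper about 42° by pushing it against the arm's reach limit. I slid the bolt until it met about 18 N at its stop. The drawer was pulled until it met about 27 N at its stop. The jar touched down with about 9 N, then I released it and backed off.

**Last checks:**

| Check | Measured | Expected |
|---|---|---|
| Knob tip | y ≈ 122 mm | ≈ 122 mm for fully back |
| Pull tip, top view | 336 mm out | 336 mm |
| Pull tip, wrist view | 330 mm out | 336 mm |
| Drawer front edge | 287 to 291 mm out | 290 mm |

- **Drawer position:** The 6 mm difference for the pull tip in the wrist view is probably a reading error in picking that pixel. The pull force and the top view both put the drawer at its stop.
- **Blue-capped jar:** The side view puts it within 1 mm of where it started. The top view differs by 8 mm, but there the arm partly hid it.
- **Book and hammer:** They look untouched in the last pictures, but I did not measure them.
- **First approach to the knob:** One finger touched something with about 8 N. I backed off and re-centred before gripping.

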